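Press and slide a gas detector under the leaf spring of its calibration cradle

ROBOT

A 6-joint arm with a two-finger parallel gripper is mounted at the origin on the work surface. World frame = base frame: x ahead of the robot, y to its left, z up, the work surface at z = 0. Lengths are in mm, angles in rad, forces in N, time in s.
With the tool pointing down it reaches from about 350 to 775 mm from the base axis. Payload 7.3 kg.
Tool frame: the origin (TCP) lies midway between the tips of the shut fingers; the grasp point (between the pads) lies 19 mm behind it; z points along the fingers, y is the line along which they close (so a half turn about z gives the same grasp; the last joint's range is limited). The gripper opens to 92 mm and grips with 3 to 60 N. Pads are 19 mm wide; open, the fingers measure 130 mm over their backs; the gripper's body (75 mm by 190 mm) begins 47 mm behind the grasp point.
Start: joints at [-1.312, 0.342, 1.524, -0, 1.275, -0.146], TCP at [206.787, -482.581, 226.741] pointing down, gripper open.
Joint ranges: [-2.53, 2.53], [-0.77, 2.02], [0.04, 2.7], [-1, 4.14], [0.28, 2.66], [-3.11, 3.11]. Speed limits (rad/s): [2.57, 2.57, 3.14, 3.14, 3.14, 3.14].

INTERFACE

Orientations are given as a unit quaternion [w, x, y, z].
In Python, from plant import bot gives the robot as it stands. The module is installed in compiled form; this text tells all that it offers.
- The arm moves only by the shell command python3 -m crank 'ROWS' [FORCE]. ROWS is JSON, a list of rows, each an object with "jaw": the opening, from -1 (shut) to 1 (fully open), so that 0 is half open; "delta_pos": the shift along the tool's x, y, z in mm, a list of three; "rot": the turn, a rotation vector about the tool's x, y, z in units of 8 degrees (1.0 is 8 degrees), a list of three. In form: [{"jaw": jaw, "delta_pos": [tx, ty, tz], "rot": [ax, ay, az]}, ...]. A call has 1 to 5 rows; each row shifts and turns the commanded pose from where the row before left it, along the tool's axes as they then stand; what a row does not reach is not made up. A row lasts 1/10 s, in which the tool goes at most 50 mm and 8.59 degrees, less where a joint would pass 70% of its speed; a pose out of reach is approached as far as the arm can. A call with a gripper value outside its range is refused whole. The fingers move at their own pace and stop on an object; FORCE is the grip in N (left out, the last holds). Time passes only in rows, so rows that do not move let the fingers close. It gives the time, the measured TCP pose, the force, the opening and the grip force at its end, in the units of the state.
- bot.get_state(): the state, without advancing time (a new reading comes with each control period).
- bot.capture(name): name is "side" or "top"; returns a dict with "pixels" (384x512x3 uint8, red, green, blue), "camera_matrix" (3x3 intrinsics, pixels), "extrinsics" (4x4, takes a point from world to camera coordinates). Camera axes: x right, y down, z forward; pixel columns grow to the right and rows downward; lengths in mm; the calibration is good to about 2 mm. A picture is of the moment at which its call begins. There is no depth.
- bot.finish_job(): hands the job in; it is judged then, once.
Trained networks look in the newest picture that a camera, given by its name, has taken for a name from the list of things; names that differ only in an ending like _2 or _b are one class to them, and where a whole thing is asked for, a point or a joint stands for the part that bears it (a point fixed in the world has none). Each returns a list of dicts, best first, with "confidence" (0 to 1); they miss things now and then, are a little off and sometimes report something else, mostly with a low value. They report only what shows in the picture. A call takes as long as a camera call.
- bot.search_frame(camera, target): "point" ([row, column] in pixels, amid what is visible of it).
- bot.landmark_of(camera, target): "point" ([row, column] in pixels: a listed point, or the origin of a listed thing).
The state is a dict: "clock": time; "joint_pos": joint angles; "dq": joint speeds; "joint_efforts": joint torques, N m; "ee_pos": TCP position; "tool_rot": TCP orientation; "force": force on the tool from outside, world axes, zero at the start; "torque": the same for the moment, N m; "gripper_width": finger opening in mm; "gripper_force": force on a finger pad.
Only numpy, scipy, OpenCV 4.12 (cv2) and the standard library are available. Lean on these libraries where they do the work, as an engineer would, in place of code of your own. Each camera call takes 0.05 s, during which the arm holds its last target. There are 200 camera calls.

TASK

Put the methane detector on test: with the fingertips, press it hard down on its ribbed thumb pad until the sprung plate under it bottoms and, keeping it pressed down, slide it forward so that its nose goes under the hold-down bar and the leaf spring, fully home against the gas hood. Then let go and leave it held there by the spring. Only press and push it, never lift or tip it, and leave the bottle, the brass adapter and the screwdriver where they are.

Things in the scene. Friction and masses are not known exactly. Their poses are not given: they have to be found in the camera images.
- cradle: Calibration cradle bolted to the bench: aluminium base 280 x 112 x 12 mm, two blue guide rails forming a channel 65 mm wide, rail tops 45 mm above the bench, open from above behind the bar. Origin on the bench under the middle of the channel; x along the channel to its closed end (the gas hood), y left, z up. Floor: a slippery white plate on springs, its top 30 mm up when free.
- bar (a point): Centre of the underside of the rigid steel hold-down bar that crosses the channel, 48.5 mm above the bench. The bar is 12 mm long along the channel (6 mm either side of this point), 8 mm thick, without lead-in. Under it a brass leaf spring is clamped, reaching on 25 mm towards the hood, its belly 43 mm above the bench; it gives upward and presses with 5 to 8 N on what slides under it.
- hood_face (a point): Centre of the face of the grey gas hood, the end stop at the closed end of the channel, 36 mm above the bench and 36 mm beyond the bar's centre. The hood is 60 mm high, with a brass barb up to 82 mm.
- plate (a joint): Travel in m of the white floating plate, straight down: 0 up, 0.008 bottomed. Springs: about 3 N beyond the detector's weight starts it down, about 14 N bottoms it; it rises again when let go. The detector's nose clears the bar only when this is more than about 0.006; pushed from behind without pressing, the nose just runs against the bar. Bar and leaf keep the plate partly down once it is home.
- thumb_pad (a point): On the detector: centre of the flat black ribbed thumb pad on top of its rear part, 54 mm above the bench while the plate is up. Axes: x to the nose, y left, z up. The pad is 50 mm long (x), 62 mm wide; in front it ends at an upright step, the rear face of the blue display housing, 8 mm high, 25 mm ahead of this point. A fingertip pressing on the pad can push on that step.
- nose (a point): On the detector (light metal case 135 x 62 x 24 mm, about 0.34 kg, lying in the channel nose to the hood): top edge of its black nose end on the centre line, 110 mm ahead of and level with the pad's centre. The display housing is 35 mm long; then come 50 mm of flat nose. At the start this point is 9 to 31 mm short of the bar's edge; home, it touches the hood's face, under bar and leaf.
- bottle: Green drink bottle with a white cap, 62 mm across, 165 mm high, standing; origin at the centre of its underside. Leave alone.
- adapter: Brass pressure adapter, 38 mm across, 46 mm high, standing; origin at the centre of its underside. Leave alone.
- screwdriver: Screwdriver, 170 mm long, lying on the bench beside the cradle; x along it towards the tip. Leave alone.

How it is judged (in metres and radians):
On the way, in this order (a step that is already met when the one before it is completed fails the run):
1. the detector is pressed down with its nose still short of the bar (value of joint plate above 0.0055 m and x of nose in the frame of cradle below 0.056 m), for 0.05 s.
2. the detector is slid home under the bar and the leaf spring (x of nose in the frame of cradle above 0.0872 m and z of nose in the frame of cradle below 0.0505 m and z of thumb_pad in the frame of cradle below 0.0525 m), for 0.1 s.
At the end, for the whole second after the job is handed in: The detector lies level and at rest in the channel, its nose within 2.8 mm of the gas hood's face and under the hold-down bar, the floating plate held down at least 3 mm by bar and leaf (all of step 2 and value of joint plate above 0.003 m and linear speed of detector below 0.01 m/s and angle between nose's own z axis and vertical below 0.06 rad); the robot touches nothing.
It fails at once if the detector is pushed with something other than the fingers (contact force between the arm and detector above 3 N).
It fails at once if the detector is lifted or tipped (z of any of thumb_pad, nose in the frame of cradle above 0.068 m or angle between nose's own z axis and vertical above 0.2 rad).
It fails at once if the bottle, adapter or screwdriver is moved or knocked over (distance of any of bottle, adapter, screwdriver from where it was at the start of the episode above 0.02 m or angle between any of bottle, adapter's own z axis and vertical above 0.3 rad).
It also fails if it takes over 38 s, if anything falls off the work surface, if the arm or the gripper's body presses on something with over 40 N, if the wrist force passes 120 N, or if a joint passes its speed limit or range.

## Working session

There is one attempt and no reset: what is moved stays moved. The work goes in short steps, Python scripts to look and compute and a shell command to move; the robot and the scene stay as the last step left them, time stands still between calls to the robot, and variables do not carry over. Pictures are saved under pics/ and viewed, at most 10 in all, crops included, and the job is handed in when it is done.

```bash
mkdir -p pics; cat > h.py <<'E'
from plant import bot
import numpy as np, cv2
def cap(n):
    c=bot.capture(n); return c
def ray(c,p):
    K=np.array(c["camera_matrix"]);E=np.array(c["extrinsics"])
    R=E[:3,:3];t=E[:3,3]
    d=R.T@np.linalg.solve(K,[p[1],p[0],1]);return -R.T@t,d
def atz(c,p,z):
    o,d=ray(c,p);return o+d*(z-o[2])/d[2]
def tri(a,p,b,q):
    A=[];y=[]
    for c,k in((a,p),(b,q)):
        o,d=ray(c,k);d=d/np.linalg.norm(d);P=np.eye(3)-np.outer(d,d);A.append(P);y.append(P@o)
    return np.linalg.lstsq(np.vstack(A),np.hstack(y),rcond=None)[0]
E
python3 - <<'E'
from h import *
np.set_printoptions(precision=1,suppress=True)
C={n:cap(n) for n in("side","top")}
for n in C: cv2.imwrite(f"pics/{n}0.png",C[n]["pixels"][:,:,::-1])
Z=dict(cradle=0,bar=48.5,hood_face=36,thumb_pad=54,nose=54,bottle=0,adapter=0,screwdriver=10)
for k,z in Z.items():
    L={}
    for n in C:
        r=bot.landmark_of(n,k)[:1]
        for e in r: L[n]=e["point"];print(k,n,np.array(e["point"]),round(e["confidence"],2),atz(C[n],e["point"],z))
    if len(L)==2: print("   tri",tri(C["side"],L["side"],C["top"],L["top"]))
s=bot.get_state();print(s["ee_pos"],s["tool_rot"],s["clock"],s["gripper_width"])
E
```

```text
cradle side [204.4 274.7] 0.61 [575.1 -37.    0. ]
cradle top [208.9 284. ] 0.66 [580.7 -25.9   0. ]
   tri [574.6 -27.5   8.7]
bar side [183. 255.] 0.69 [625.7 -23.9  48.5]
bar top [182.  286.6] 0.58 [639.  -29.1  48.5]
   tri [637.4 -31.9  38.8]
hood_face side [180.1 245.2] 0.93 [660.5 -29.5  36. ]
hood_face top [172.8 289.2] 0.82 [666.  -36.5  36. ]
   tri [667.9 -37.5  27.4]
thumb_pad side [202.6 305.4] 0.75 [493.1 -35.5  54. ]
thumb_pad top [240.1 286.4] 0.77 [495.5 -28.2  54. ]
   tri [492.5 -28.9  59.8]
nose side [181.7 266.9] 0.59 [602.9 -40.   54. ]
nose top [192.4 288. ] 0.65 [611.5 -32.2  54. ]
   tri [605.5 -34.4  58. ]
bottle side [175.9 303.9] 0.74 [ 581.  -174.3    0. ]
bottle top [210.  285.3] 0.68 [577.9 -29.2   0. ]
   tri [530.9 -30.5 122.7]
adapter side [220.3 213.6] 0.7 [651.8  94.8   0. ]
adapter top [182.8 235.3] 0.45 [647.2  99.7   0. ]
   tri [645.9  99.6   7.3]
screwdriver top [217.6 377.8] 0.85 [ 560.2 -260.6   10. ]
[ 206.8 -482.6  226.7] [ 0.   1.   0.2 -0. ] 0.9 91.7562223891286
```

```bash
python3 - <<'E'
import cv2,numpy as np
a=cv2.imread("pics/top0.png")[110:300,160:420];b=cv2.imread("pics/side0.png")[90:280,150:410]
cv2.imwrite("pics/both.png",np.vstack([cv2.resize(x,None,fx=1.57*1,fy=1.57,interpolation=2) for x in(a,b)]))
np.set_printoptions(precision=4,suppress=True)
from plant import bot
print(bot.get_state()["tool_rot"])
E
```

```text
[ 0.      0.9796  0.201  -0.    ]
```

View pics/both.png

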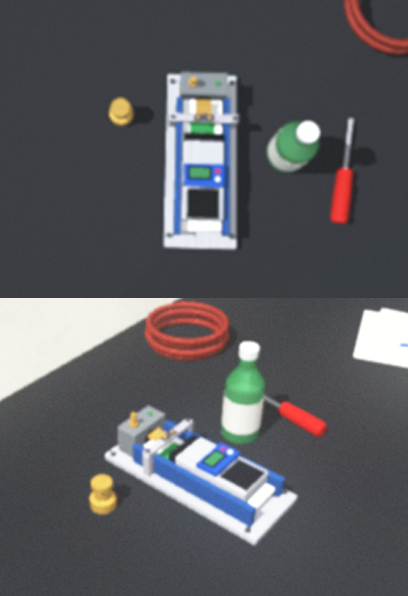

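View pics/top0.png

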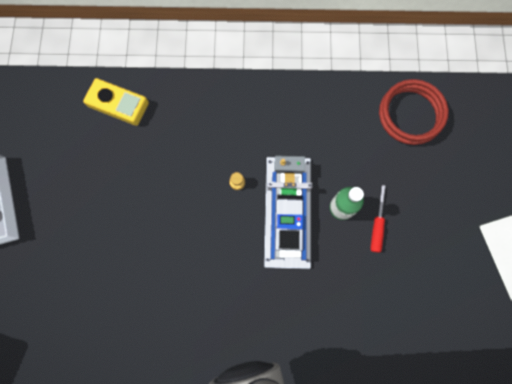

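The pictures show the cradle nearly parallel to world x, with the base at columns 265–312 and rows 157–268. The pad is at about (240,289), the black nose at row ~197 and the bar at row ~184. The bottle stands to the right at about (205,343), too near for the gripper body to lie across the channel, so I'll close the fingers along x.

```bash
python3 - <<'E'
from h import *
np.set_printoptions(precision=1,suppress=True)
C={n:cap(n) for n in("side","top")};c=C["top"];im=c["pixels"].astype(int)
R,G,B=im[...,0],im[...,1],im[...,2]
m=((B>90)&(B-R>60)).astype(np.uint8);m[:,:255]=0;m[:,320:]=0
for lo,hi in((262,281),(299,316)):
    q=m.copy();q[:,:lo]=0;q[:,hi:]=0
    r,k=np.nonzero(q);P=np.array([atz(c,(a,b),45) for a,b in zip(r,k)])
    f=np.polyfit(P[:,0],P[:,1],1);print("rail",len(r),f,P.min(0),P.max(0))
for a in((157,266.4),(156.5,312),(267,264),(268.6,311)):print("corner",atz(c,a,12))
# dark pad
d=(im.sum(2)<110)
d[:225]=0;d[255:]=0;d[:,:276]=0;d[:,302:]=0
r,k=np.nonzero(d);print("pad px",r.mean(),k.mean(),r.min(),r.max(),k.min(),k.max(),atz(c,(r.mean(),k.mean()),54),atz(c,(r.min(),k.mean()),54),atz(c,(r.max(),k.mean()),54))
for z,p in((10,(212,338)),(165,(194,356))):print("bottle",atz(c,p,z))
for n in C:print(n,[np.r_[e["point"],e["confidence"]] for e in bot.landmark_of(n,"thumb_pad")[:2]])
E
```

```text
rail 375 [-0.   4.8] [453.5 -13.4  45. ] [665.    8.4  45. ]
rail 357 [ -0.  -59.7] [452.3 -77.5  45. ] [663.6 -59.2  45. ]
corner [714.1  20.5  12. ]
corner [717.3 -97.4  12. ]
corner [433.8  23.5  12. ]
corner [431.6 -91.1  12. ]<stdin>:14: RuntimeWarning: Mean of empty slice.
  ret = ret.dtype.type(ret / rcount)
Traceback (most recent call last):
ValueError: zero-size array to reduction operation minimum which has no identity
```

```bash
python3 -m crank '[{"jaw":-1,"delta_pos":[0,0,0],"rot":[0,0,-1]},{"jaw":-1,"delta_pos":[0,0,0],"rot":[0,0,-1]}]' 20; python3 -c "
from plant import bot
print(bot.get_state()['tool_rot'])"
```

```text
clock: 1.2
ee_pos: [206.8, -482.6, 226.8]
tool_rot: [0.0, 0.941, 0.338, -0.0]
force: [0.1, 0.9, 0.5]
gripper_width: 80.1
gripper_force: 0.0
[ 4.57094998e-05  9.41139240e-01  3.38019124e-01 -1.72368810e-05]
```

```bash
python3 -m crank '[{"jaw":-1,"delta_pos":[0,0,0],"rot":[0,0,-1]},{"jaw":-1,"delta_pos":[0,0,0],"rot":[0,0,-1]},{"jaw":-1,"delta_pos":[0,0,0],"rot":[0,0,-1]},{"jaw":-1,"delta_pos":[0,0,0],"rot":[0,0,-1]},{"jaw":-1,"delta_pos":[0,0,0],"rot":[0,0,-1]}]'
python3 -m crank '[{"jaw":-1,"delta_pos":[0,0,0],"rot":[0,0,-1]},{"jaw":-1,"delta_pos":[0,0,0],"rot":[0,0,-0.2]},{"jaw":-1,"delta_pos":[0,0,0],"rot":[0,0,0]}]'
python3 - <<'E'
from h import *
np.set_printoptions(precision=4,suppress=True)
C={n:cap(n) for n in("side","top")};c=C["top"];im=c["pixels"].astype(int)
R,G,B=im[...,0],im[...,1],im[...,2]
m=((B>90)&(B-R>60)).astype(np.uint8)
for lo,hi in((262,277),(303,316)):
    q=m.copy();q[:,:lo]=0;q[:,hi:]=0;q[:165]=0;q[262:]=0
    r,k=np.nonzero(q);P=np.array([atz(c,(a,b),45) for a,b in zip(r,k)])
    f=np.polyfit(P[:,0],P[:,1],1);print("rail",len(r),f,np.polyval(f,[500,650]))
print(im[222:262,289].tolist())
print(im[186:204,289].tolist())
for z,p in((10,(212,338)),(165,(194,356))):print("bottle",atz(c,p,z))
for n in C:print(n,[np.r_[e["point"],e["confidence"]] for e in bot.landmark_of(n,"thumb_pad")[:2]])
print(bot.get_state()["tool_rot"])
E
```

```text
clock: 1.7
ee_pos: [206.8, -482.6, 226.8]
tool_rot: [0.0, 0.769, 0.64, -0.0]
force: [0.0, 0.8, 0.9]
gripper_width: 40.0
gripper_force: 0.0
clock: 2.0
ee_pos: [206.8, -482.6, 226.7]
tool_rot: [0.0, 0.715, 0.699, -0.0]
force: [0.4, 0.4, 0.1]
gripper_width: 16.2
gripper_force: 0.0
rail 315 [-0.0113  9.8112] [4.1826 2.494 ]
rail 274 [ -0.0169 -62.6925] [-71.1341 -73.6665]
[[75, 147, 98], [62, 111, 111], [52, 93, 168], [51, 106, 221], [54, 114, 231], [61, 114, 228], [84, 119, 210], [100, 117, 164], [87, 94, 109], [60, 63, 66], [44, 45, 47], [42, 44, 44], [43, 43, 45], [43, 44, 46], [42, 43, 45], [42, 44, 45], [43, 45, 46], [44, 46, 48], [45, 46, 48], [43, 45, 46], [42, 43, 46], [43, 44, 46], [42, 44, 45], [42, 44, 47], [44, 46, 46], [58, 60, 62], [90, 94, 97], [142, 147, 151], [208, 213, 218], [249, 250, 251], [254, 255, 255], [254, 254, 254], [254, 254, 254], [254, 254, 254], [251, 252, 253], [235, 238, 242], [229, 233, 239], [231, 234, 241], [232, 236, 242], [232, 235, 242]]
[[119, 123, 133], [121, 136, 132], [88, 134, 103], [62, 150, 86], [65, 175, 95], [70, 186, 102], [73, 185, 104], [78, 173, 105], [74, 138, 93], [55, 85, 66], [40, 43, 44], [40, 40, 44], [63, 63, 68], [120, 124, 131], [185, 191, 202], [226, 230, 237], [233, 237, 243], [233, 237, 243]]
bottle [ 572.9479 -161.1081   10.    ]
bottle [ 584.8538 -170.6346  165.    ]
side [array([199.5 , 303.2 ,   0.95])]
top [array([236.5 , 287.6 ,   0.71])]
[ 0.0001  0.7151  0.699  -0.    ]
```

```bash
python3 -m crank '[{"jaw":-1,"delta_pos":[41,25,0],"rot":[0,0,0]},{"jaw":-1,"delta_pos":[41,25,0],"rot":[0,0,0]},{"jaw":-1,"delta_pos":[41,25,0],"rot":[0,0,0]},{"jaw":-1,"delta_pos":[41,25,0],"rot":[0,0,0]},{"jaw":-1,"delta_pos":[41,25,0],"rot":[0,0,0]}]'
python3 -m crank '[{"jaw":-1,"delta_pos":[41,25,0],"rot":[0,0,0]},{"jaw":-1,"delta_pos":[41,25,0],"rot":[0,0,0]},{"jaw":-1,"delta_pos":[41,25,0],"rot":[0,0,0]},{"jaw":-1,"delta_pos":[41,25,0],"rot":[0,0,0]},{"jaw":-1,"delta_pos":[41,25,0],"rot":[0,0,0]}]'
python3 -m crank '[{"jaw":-1,"delta_pos":[41,25,0],"rot":[0,0,0]},{"jaw":-1,"delta_pos":[0,0,40],"rot":[0,0,0]},{"jaw":-1,"delta_pos":[0,0,40],"rot":[0,0,0]},{"jaw":-1,"delta_pos":[0,0,40],"rot":[0,0,0]},{"jaw":-1,"delta_pos":[0,0,0],"rot":[0,0,0]}]'
python3 - <<'E'
from h import *
S=cap("side");T=cap("top")
a=S["pixels"][130:260,200:360];b=T["pixels"][140:290,220:380]
cv2.imwrite("pics/near.png",np.hstack([cv2.resize(x[:130],None,fx=2.5,fy=2.5,interpolation=2) for x in(a,b)])[:,:,::-1])
p=bot.get_state()["ee_pos"];print(p)
for n,c in(("side",S),("top",T)):
    q=np.array(c["extrinsics"])@np.r_[p,1];q=np.array(c["camera_matrix"])@q[:3];print(n,"tcp px r,c",q[1]/q[2],q[0]/q[2])
    print([np.r_[e["point"],e["confidence"]] for e in bot.landmark_of(n,"thumb_pad")[:2]])
E
```

```text
clock: 2.7
ee_pos: [336.8, -278.7, 226.9]
tool_rot: [0.0, 0.715, 0.699, 0.0]
force: [0.5, -0.4, -0.1]
gripper_width: 0.4
gripper_force: 0.0
clock: 3.2
ee_pos: [466.2, -76.1, 227.0]
tool_rot: [0.0, 0.715, 0.699, 0.0]
force: [0.8, -0.4, 0.6]
gripper_width: 0.3
gripper_force: 0.0
clock: 3.7
ee_pos: [487.9, -36.5, 102.5]
tool_rot: [-0.004, 0.715, 0.699, -0.003]
force: [-0.3, 0.4, -0.7]
gripper_width: 0.4
gripper_force: 0.0
[491.45031957 -37.56397052 107.27690934]
side tcp px r,c 183.7774908051733 308.9741244788073
[array([200.1 , 301.4 ,   0.88])]
top tcp px r,c 239.3719227977033 292.2099211120946
[]
```

View pics/near.png

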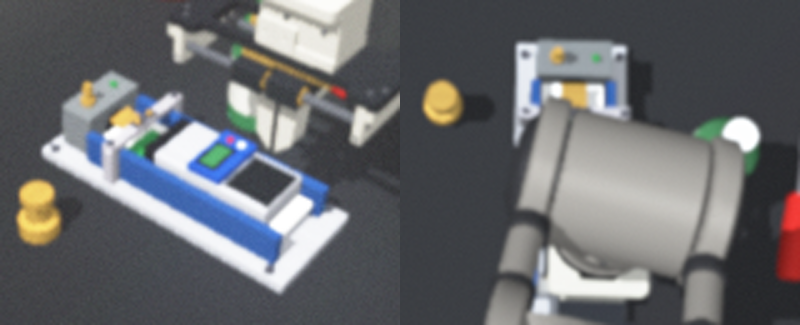

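The side view shows the shut fingers above the pad, aligned along the channel. The top view is blocked by the arm. I'll shift y by +5 and x by +3, then come down.

```bash
python3 -m crank '[{"jaw":-1,"delta_pos":[5,3,15],"rot":[0,0,0]},{"jaw":-1,"delta_pos":[0,0,15],"rot":[0,0,0]},{"jaw":-1,"delta_pos":[0,0,12],"rot":[0,0,0]},{"jaw":-1,"delta_pos":[0,0,0],"rot":[0,0,0]},{"jaw":-1,"delta_pos":[0,0,0],"rot":[0,0,0]}]'
python3 -m crank '[{"jaw":-1,"delta_pos":[0,0,3],"rot":[0,0,0]},{"jaw":-1,"delta_pos":[0,0,3],"rot":[0,0,0]},{"jaw":-1,"delta_pos":[0,0,3],"rot":[0,0,0]},{"jaw":-1,"delta_pos":[0,0,0],"rot":[0,0,0]},{"jaw":-1,"delta_pos":[0,0,0],"rot":[0,0,0]}]'
python3 - <<'E'
from h import *
S=cap("side");a=S["pixels"][130:260,200:360]
cv2.imwrite("pics/near2.png",cv2.resize(a,None,fx=4,fy=4,interpolation=2)[:,:,::-1])
s=bot.get_state();print(s["ee_pos"],s["force"])
E
```

```text
clock: 4.4
ee_pos: [494.9, -32.8, 65.6]
tool_rot: [0.001, 0.715, 0.699, 0.0]
force: [0.6, 0.3, 0.7]
gripper_width: 0.2
gripper_force: 0.0
clock: 4.9
ee_pos: [494.3, -32.6, 55.6]
tool_rot: [-0.0, 0.715, 0.7, -0.0]
force: [0.1, 1.0, -0.8]
gripper_width: 0.6
gripper_force: 0.0
[494.37198676 -32.55291754  55.71385524] [-0.17023839  0.28572325  0.05572428]
```

View pics/near2.png

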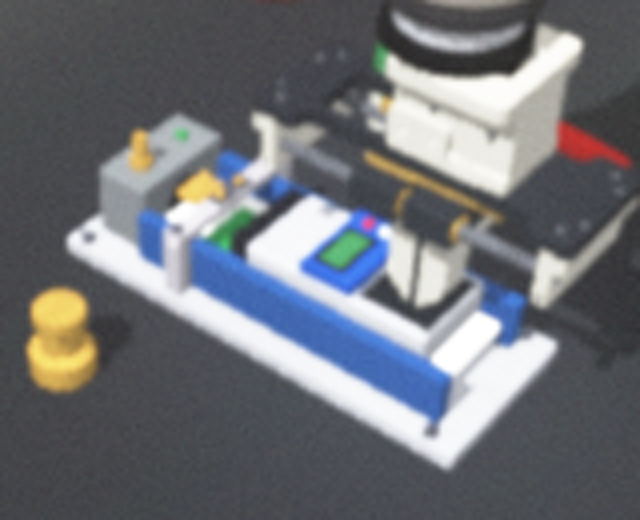

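The fingertips are over the middle of the pad, just above it and clear of the step. Pressing next.

```bash
python3 -m crank '[{"jaw":-1,"delta_pos":[0,0,2],"rot":[0,0,0]},{"jaw":-1,"delta_pos":[0,0,2],"rot":[0,0,0]},{"jaw":-1,"delta_pos":[0,0,2],"rot":[0,0,0]},{"jaw":-1,"delta_pos":[0,0,2],"rot":[0,0,0]},{"jaw":-1,"delta_pos":[0,0,0],"rot":[0,0,0]}]'
python3 -m crank '[{"jaw":-1,"delta_pos":[0,0,2],"rot":[0,0,0]},{"jaw":-1,"delta_pos":[0,0,1],"rot":[0,0,0]},{"jaw":-1,"delta_pos":[0,0,0],"rot":[0,0,0]},{"jaw":-1,"delta_pos":[0,0,0],"rot":[0,0,0]}]'
```

```text
clock: 5.45
ee_pos: [494.6, -32.6, 48.4]
tool_rot: [0.0, 0.714, 0.7, 0.0]
force: [-2.6, 0.5, 10.5]
gripper_width: 0.5
gripper_force: 5.7
clock: 5.85
ee_pos: [494.6, -32.6, 46.1]
tool_rot: [0.001, 0.714, 0.7, 0.0]
force: [-4.1, 1.1, 15.1]
gripper_width: 0.6
gripper_force: 7.7
```

```bash
python3 -m crank '[{"jaw":-1,"delta_pos":[0,0,1],"rot":[0,0,0]},{"jaw":-1,"delta_pos":[0,0,1],"rot":[0,0,0]},{"jaw":-1,"delta_pos":[0,0,0],"rot":[0,0,0]},{"jaw":-1,"delta_pos":[0,0,0],"rot":[0,0,0]}]'
python3 - <<'E'
from h import *
S=cap("side")
print([np.r_[e["point"],e["confidence"]] for e in bot.landmark_of("side","nose")[:1]])
E
```

```text
clock: 6.25
ee_pos: [494.6, -32.6, 45.8]
tool_rot: [0.001, 0.714, 0.7, 0.0]
force: [-10.1, 1.0, 33.0]
gripper_width: 0.5
gripper_force: 16.7
[array([183.6 , 266.6 ,   0.79])]
```

```bash
python3 -m crank '[{"jaw":-1,"delta_pos":[0,3,0],"rot":[0,0,0]},{"jaw":-1,"delta_pos":[0,3,0],"rot":[0,0,0]},{"jaw":-1,"delta_pos":[0,3,0],"rot":[0,0,0]},{"jaw":-1,"delta_pos":[0,3,0],"rot":[0,0,0]},{"jaw":-1,"delta_pos":[0,0,0],"rot":[0,0,0]}]'
python3 -m crank '[{"jaw":-1,"delta_pos":[0,3,0],"rot":[0,0,0]},{"jaw":-1,"delta_pos":[0,3,0],"rot":[0,0,0]},{"jaw":-1,"delta_pos":[0,0,0],"rot":[0,0,0]}]'
python3 - <<'E'
from h import *
S=cap("side");a=S["pixels"][130:260,200:360]
cv2.imwrite("pics/near3.png",cv2.resize(a,None,fx=4,fy=4,interpolation=2)[:,:,::-1])
E
```

```text
clock: 6.85
ee_pos: [507.2, -33.1, 45.9]
tool_rot: [0.001, 0.714, 0.7, 0.001]
force: [-7.8, 0.8, 32.4]
gripper_width: 0.3
gripper_force: 15.9
clock: 7.15
ee_pos: [513.2, -33.2, 45.9]
tool_rot: [0.001, 0.714, 0.7, 0.001]
force: [-9.0, 1.0, 31.1]
gripper_width: 0.8
gripper_force: 15.6
```

View pics/near3.png

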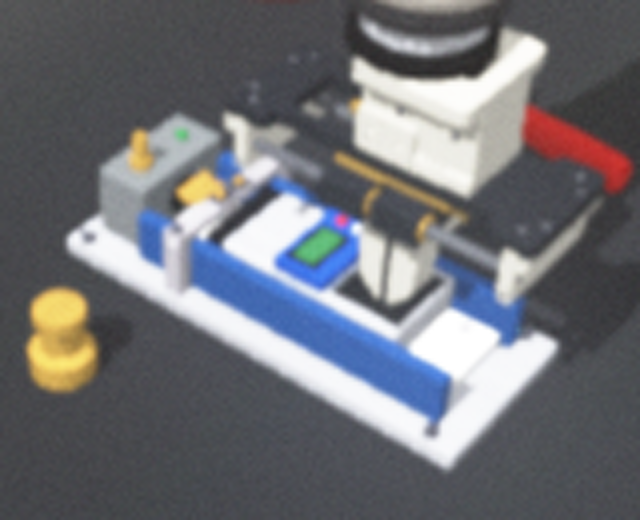

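The detector has come along with the fingers and its black nose is now at the bar. Continuing forward.

```bash
python3 -m crank '[{"jaw":-1,"delta_pos":[0,3,0],"rot":[0,0,0]},{"jaw":-1,"delta_pos":[0,3,0],"rot":[0,0,0]},{"jaw":-1,"delta_pos":[0,3,0],"rot":[0,0,0]},{"jaw":-1,"delta_pos":[0,3,0],"rot":[0,0,0]},{"jaw":-1,"delta_pos":[0,0,0],"rot":[0,0,0]}]'
python3 -m crank '[{"jaw":-1,"delta_pos":[0,3,0],"rot":[0,0,0]},{"jaw":-1,"delta_pos":[0,3,0],"rot":[0,0,0]},{"jaw":-1,"delta_pos":[0,3,0],"rot":[0,0,0]},{"jaw":-1,"delta_pos":[0,3,0],"rot":[0,0,0]},{"jaw":-1,"delta_pos":[0,0,0],"rot":[0,0,0]}]'
```

```text
clock: 7.7
ee_pos: [525.3, -33.5, 46.0]
tool_rot: [0.002, 0.714, 0.7, 0.001]
force: [-8.0, 0.4, 29.8]
gripper_width: 0.4
gripper_force: 15.0
clock: 8.2
ee_pos: [536.0, -33.6, 46.0]
tool_rot: [0.0, 0.714, 0.7, -0.0]
force: [-12.0, -0.1, 33.3]
gripper_width: 0.8
gripper_force: 16.5
```

```bash
python3 -m crank '[{"jaw":-1,"delta_pos":[0,3,0],"rot":[0,0,0]},{"jaw":-1,"delta_pos":[0,3,0],"rot":[0,0,0]},{"jaw":-1,"delta_pos":[0,3,0],"rot":[0,0,0]},{"jaw":-1,"delta_pos":[0,0,0],"rot":[0,0,0]}]'
python3 - <<'E'
from h import *
S=cap("side");a=S["pixels"][130:260,200:360]
cv2.imwrite("pics/near4.png",cv2.resize(a,None,fx=4,fy=4,interpolation=2)[:,:,::-1])
E
```

```text
clock: 8.6
ee_pos: [545.2, -33.8, 46.0]
tool_rot: [0.001, 0.714, 0.7, 0.0]
force: [-11.1, -0.2, 30.4]
gripper_width: 0.3
gripper_force: 15.7
```

View pics/near4.png

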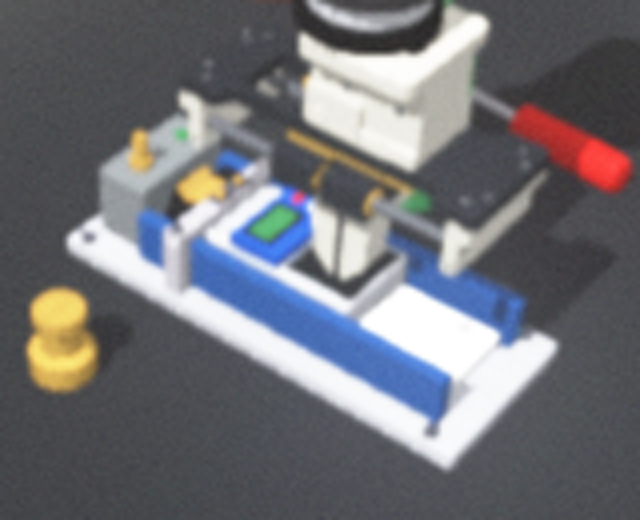

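The nose is under the bar and leaf, black beneath the brass and close to the hood. I'll keep going until it stops on the hood.

```bash
python3 -m crank '[{"jaw":-1,"delta_pos":[0,3,0],"rot":[0,0,0]},{"jaw":-1,"delta_pos":[0,3,0],"rot":[0,0,0]},{"jaw":-1,"delta_pos":[0,2,0],"rot":[0,0,0]},{"jaw":-1,"delta_pos":[0,0,0],"rot":[0,0,0]}]'
python3 -m crank '[{"jaw":-1,"delta_pos":[0,2,0],"rot":[0,0,0]},{"jaw":-1,"delta_pos":[0,2,0],"rot":[0,0,0]},{"jaw":-1,"delta_pos":[0,0,0],"rot":[0,0,0]}]'
```

```text
clock: 9.05
ee_pos: [553.2, -34.0, 46.0]
tool_rot: [0.001, 0.714, 0.7, -0.0]
force: [-10.6, 0.6, 30.5]
gripper_width: 0.5
gripper_force: 15.3
clock: 9.35
ee_pos: [553.8, -34.0, 45.9]
tool_rot: [-0.002, 0.714, 0.7, -0.003]
force: [-21.7, -1.4, 39.3]
gripper_width: 0.6
gripper_force: 19.9
```

```bash
python3 -m crank '[{"jaw":-1,"delta_pos":[0,2,0],"rot":[0,0,0]},{"jaw":-1,"delta_pos":[0,2,0],"rot":[0,0,0]},{"jaw":-1,"delta_pos":[0,0,0],"rot":[0,0,0]},{"jaw":-1,"delta_pos":[0,0,0],"rot":[0,0,0]}]'
python3 - <<'E'
from h import *
S=cap("side");a=S["pixels"][150:220,215:305]
cv2.imwrite("pics/near5.png",cv2.resize(a,None,fx=8,fy=8,interpolation=2)[:,:,::-1])
E
```

```text
clock: 9.75
ee_pos: [554.7, -33.9, 45.9]
tool_rot: [-0.005, 0.714, 0.7, -0.005]
force: [-30.8, -1.1, 47.3]
gripper_width: 0.5
gripper_force: 23.7
```

View pics/near5.png

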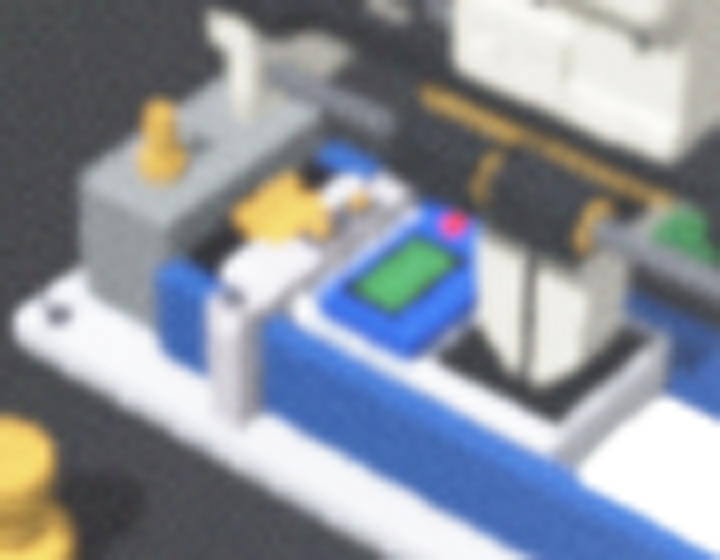

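It has stopped: the black nose meets the hood face, with a strip of about 8 mm between the housing and the bar, as expected when home. I'll ease the push a little and lift straight off.

```bash
python3 -m crank '[{"jaw":-1,"delta_pos":[0,-2,0],"rot":[0,0,0]},{"jaw":-1,"delta_pos":[0,-1,-2],"rot":[0,0,0]},{"jaw":-1,"delta_pos":[0,0,-2],"rot":[0,0,0]},{"jaw":-1,"delta_pos":[0,0,0],"rot":[0,0,0]}]'
python3 -m crank '[{"jaw":-1,"delta_pos":[0,0,-2],"rot":[0,0,0]},{"jaw":-1,"delta_pos":[0,0,-3],"rot":[0,0,0]},{"jaw":-1,"delta_pos":[0,0,-4],"rot":[0,0,0]},{"jaw":-1,"delta_pos":[0,0,-10],"rot":[0,0,0]},{"jaw":-1,"delta_pos":[0,0,-20],"rot":[0,0,0]}]'
python3 -m crank '[{"jaw":-1,"delta_pos":[0,0,-40],"rot":[0,0,0]},{"jaw":-1,"delta_pos":[0,0,-40],"rot":[0,0,0]},{"jaw":-1,"delta_pos":[0,-40,-30],"rot":[0,0,0]},{"jaw":-1,"delta_pos":[0,-40,0],"rot":[0,0,0]},{"jaw":-1,"delta_pos":[0,-40,0],"rot":[0,0,0]}]'
python3 -m crank '[{"jaw":-1,"delta_pos":[-45,0,0],"rot":[0,0,0]},{"jaw":-1,"delta_pos":[-45,0,0],"rot":[0,0,0]},{"jaw":-1,"delta_pos":[-45,0,0],"rot":[0,0,0]},{"jaw":-1,"delta_pos":[-45,0,0],"rot":[0,0,0]},{"jaw":-1,"delta_pos":[0,0,0],"rot":[0,0,0]}]'
python3 - <<'E'
from h import *
S=cap("side");T=cap("top")
a=S["pixels"][150:240,210:330];b=T["pixels"][145:275,240:360]
cv2.imwrite("pics/end.png",np.hstack([cv2.resize(x[:90],None,fx=3.3,fy=3.3,interpolation=2) for x in (a,b)])[:,:,::-1])
for n,c in(("side",S),("top",T)):
  for k,z in(("nose",48),("thumb_pad",49),("hood_face",36)):
    for e in bot.landmark_of(n,k)[:1]:print(n,k,atz(c,e["point"],z).round(1),e["confidence"])
E
```

```text
clock: 10.2
ee_pos: [557.5, -33.9, 47.4]
tool_rot: [-0.0, 0.715, 0.7, -0.0]
force: [-4.0, 0.4, 8.1]
gripper_width: 0.6
gripper_force: 3.9
clock: 10.7
ee_pos: [557.5, -33.8, 85.3]
tool_rot: [-0.001, 0.715, 0.7, -0.001]
force: [-0.1, -0.4, -0.2]
gripper_width: 0.1
gripper_force: 0.0
clock: 11.2
ee_pos: [437.5, -31.4, 197.2]
tool_rot: [0.001, 0.714, 0.7, 0.001]
force: [-0.5, -0.8, 0.4]
gripper_width: 0.1
gripper_force: 0.0
clock: 11.7
ee_pos: [434.6, -216.2, 196.3]
tool_rot: [0.002, 0.716, 0.698, -0.0]
force: [-0.0, 0.9, 0.7]
gripper_width: 0.5
gripper_force: 0.0
side nose [655.5 -32.7  48. ] 0.82
side hood_face [671.5 -45.9  36. ] 0.6
top nose [670.7 -38.4  48. ] 0.76
top thumb_pad [555.1 -38.5  49. ] 0.92
top hood_face [665.7 -34.5  36. ] 0.96
```

View pics/end.png

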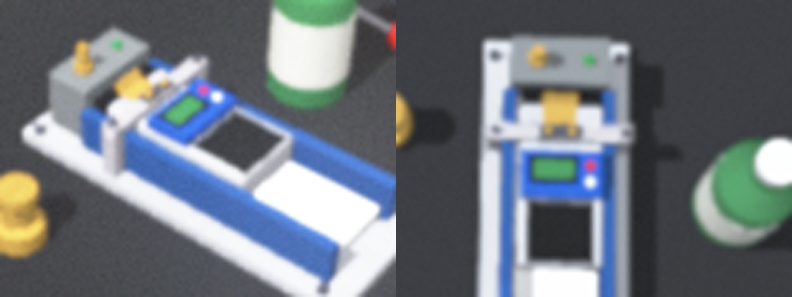

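The final views show the black nose end against the hood, the leaf and bar over the nose, and the detector level. The pad moved about 59 mm, matching the travel to a hard stop. The bottle, adapter and screwdriver were not moved, and the arm is clear.

```bash
python3 -c "
from plant import bot
print(bot.finish_job())"
```

```text
the job is handed in; nothing more can be done
None
```

I pressed the detector down, slid it under the bar and leaf spring until it stopped hard against the gas hood, then let go, backed the arm clear and handed the job in at about 12 s; no verdict was returned.

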